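# Show the gabled slab to the inspection camera

### The arm

A 6-joint arm with a two-finger parallel gripper is mounted at the origin on the work surface. World frame = base frame: x ahead of the robot, y to its left, z up, the work surface at z = 0. Lengths are in m, angles in rad, forces in N, time in s.
With the tool pointing down it reaches from about 0.35 to 0.975 m from the base axis. Payload 4.9 kg.
Tool frame: the origin (TCP) lies at the very end of the fingers, on their centre line; the grasp point (between the pads) lies 19 mm behind it; x points along the fingers, y is the direction in which the jaws open and shut, and the axes are right-handed (so a half turn about x gives the same grasp; the last joint's range is limited). The gripper opens to 85 mm and grips with 20 to 120 N. Pads are 22 mm wide; open, the fingers measure 114 mm over their backs; the gripper's body (76 mm by 85 mm) begins 54 mm behind the grasp point. The pads swing forward as they close: fully open they stand 13 mm farther back than shut.
Start: joints at [-1.363, 0.053, 1.613, -0, 1.476, -0.119], TCP at [0.201, -0.592, 0.231] pointing down, gripper open.
Joint ranges: [-3.01, 3.01], [-1.01, 2.22], [0.06, 2.58], [-1.02, 4.17], [0.09, 2.62], [-3.14, 3.14]. Speed limits (rad/s): [2.57, 2.57, 3.14, 3.14, 3.14, 3.14].

### API

Orientations are given as a unit quaternion [w, x, y, z].
In Python, from plant import manip gives the robot as it stands.
- The arm moves only by the tool play_rows, never from a script. Its argument "plan" is a list of rows, each a list of 5 numbers: the shift along the tool's x, y, z in mm, then the turn about the tool's x in rad, then the closure, from -1 (fully open) to 1 (shut). A call has 1 to 8 rows; each row is the pose to reach, as a shift and turn from the pose commanded when the call began, along the tool's axes at that moment; what a row does not reach only later rows make up. A row lasts 1/8 s, in which the tool goes at most 62.5 mm and 10.7 degrees, less where a joint would pass 70% of its speed; a pose out of reach is approached as far as the arm can. A call with a gripper value outside its range is refused whole. The fingers move at their own pace and stop on an object; the grip force is fixed at half the most. Time passes only in rows, so rows that repeat a pose let the fingers close. It gives the time, the measured TCP pose, the force and the opening at its end, in the units of the state.
- manip.state(): the state, without advancing time (a new reading comes with each control period).
- manip.grab_frame(name): name is "side" or "top"; returns a dict with "img" (384x512x3 uint8, red, green, blue), "range_z" (384x512 float32, m along the optical axis (not along the pixel's ray), 0 where there is no reading), "fx", "fy", "cx", "cy" (pixels), "origin" and "rotation" of the camera in the world. Camera axes: x right, y up, looking along -z (the intrinsics and any distortion apply to the point x, -y, -z); pixel columns grow to the right and rows downward; lengths in m; the calibration is good to about 2 mm. A picture is of the moment at which its call begins.
- manip.job_done(): hands the job in, once; it reports no verdict.
The state is a dict: "time": time; "joint_pos": joint angles; "joint_vel": joint speeds; "joint_efforts": joint torques, N m; "tool_pos": TCP position; "tool_rot": TCP orientation; "contact_force": force on the tool from outside, world axes, zero at the start; "ft_torque": the same for the moment, N m; "gripper_width": opening from 0.0 (shut) to 1.0 (fully open).
Only numpy, scipy, OpenCV 4.12 (cv2) and the standard library are available. Lean on these libraries where they do the work, as an engineer would, in place of code of your own. Each camera call takes 0.05 s, during which the arm holds its last target. There are 200 camera calls.

### The job

Wake the inspection camera by pressing its hinged spring pedal down to the stop for a moment and letting it come back up. Then lift the turquoise slab with the pointed, gable-shaped top out of the wooden rail and present it to the camera: the middle of the slab on the lens axis 10 cm in front of the lens rim, one flat face square to the lens, point upwards and its bottom edge level. Finish while holding it there still in the gripper, with the other slabs, the camera and everything else on the bench left undisturbed.

Things in the scene. Friction and masses are not known exactly. Their poses are not given: they have to be found in the camera images.
- gable_slab: Flat slab of turquoise with brown veins, 12 mm thick (own x), 56 mm wide (own y), 62 mm tall (own z), 75 to 125 g. Straight sides up to 34 mm, then a roof-shaped top of two 45 degree slopes that meet in a point at 62 mm. Origin: middle of its bottom edge. It stands upright in the groove of the rail, in one of three places in the row, its width along the rail. The two faces are alike.
- gable_mid (a point): Middle of the gabled slab: 31 mm above its origin, half way through its thickness. Axes as the slab.
- round_slab: Slab of the same stone and overall size (12 x 56 x 62 mm), with a half-round top. Stands in the same rail; to be left there. Origin and axes as for the gabled slab.
- square_slab: Slab of the same stone and overall size (12 x 56 x 62 mm), plain rectangle. Stands in the same rail; to be left there. Origin and axes as for the gabled slab.
- rail: Fixed wooden rail, 222 mm long (own y), 34 mm wide (own x), 22 mm high, with one groove 16 mm wide and 14 mm deep along its length (groove floor 8 mm above the bench). The three slabs stand in it end to end at 72 mm pitch, about 16 mm between neighbours. Origin: centre of its underside.
- camera_lens (a point): Centre of the front rim of the camera's lens, a black loupe 46 mm across on a grey camera head (66 x 50 x 44 mm) on a steel post 240 mm tall with a 100 mm round foot. The lens looks along this frame's -x, towards the robot's side and tilted 0.15 to 0.45 rad downwards; its z is the camera's up, its y is level. The tilt hinge is stiff, but a knock moves it.
- camera_focus (a point): Point in empty air on the lens axis, 100 mm in front of the lens rim (100 mm along -x of the lens frame), same axes as the lens: where the middle of the slab goes. A well presented slab has its own x along this x (either way round) and its own z along this z.
- pedal (a joint): Hinge of the aluminium pedal plate (rad): 0 at rest, sloping up 0.2 rad towards its free end; 0.2 at the stop, level. A spring returns it; at the pad it takes about 3 N to start and 7 N at the stop.
- pedal_pad (a point): Point to press on top of the pedal plate (125 x 70 x 8 mm, rubber ribs near its free end, dark steel base), on its centre line, 95 mm from the hinge, 25 mm from the free end. Own x points along the plate to the hinge, z out of the plate. At rest about 53 mm above the bench; at the stop 19 mm lower and 2 mm farther from the hinge horizontally.
- chunk: Rough lump of turquoise matrix, 62 mm across, 42 mm high, loose on the bench. Origin: centre of underside. Leave alone.
- dop_stick: Wooden dop stick lying on the bench, 122 mm long (own y), 10 to 17 mm thick, brass cup at its +y end. Origin at its middle on the bench. Leave alone.
- loupe: Loose black aluminium loupe standing on the bench, 44 mm across, 28 mm high. Origin: centre of underside. Leave alone.
- jar: Small closed jar, 50 mm across, 60 mm high. Origin: centre of underside. Leave alone.
Mind the look-alikes: they are no part of the job. What is shaped like the part that bears pedal but green or red is not meant.

How it is judged:
By the outcome, as a careful person would: the job done as asked, in the order asked, and still so for the second after the job is handed in, while the arm keeps its last pose, push and grip.
It also fails if it takes over 48 s, if anything falls off the work surface, if the arm or the gripper's body presses on something with over 40 N, if the wrist force passes 120 N, or if a joint passes its speed limit or range.

## Working session

There is one attempt and no reset: what is moved stays moved. The work goes in short steps, Python scripts to look and compute and a tool call to move; the robot and the scene stay as the last step left them, time stands still between calls to the robot, and variables do not carry over. Pictures are saved under pics/ and viewed, about 8 in all and at most 12, crops included, and the job is handed in when it is done.

Besides the shell and the picture viewer there is one more tool, called after "Request:" as name(argument=value, ...), one argument or row to a line, values as JSON. play_rows: Moves the arm, as the interface text tells. Its arguments: {"type":"object","properties":{"plan":{"type":"array"}},"required":["plan"]}

```bash
mkdir -p pics; ls
cat > h.py <<'E'
from plant import manip
import numpy as np, cv2
def grab(n,save=None):
    f=manip.grab_frame(n)
    if save: cv2.imwrite('pics/'+save,f['img'][:,:,::-1])
    np.savez(''+n+'.npz',**{k:np.array(v) for k,v in f.items()})
    return f
def load(n): return dict(np.load(''+n+'.npz',allow_pickle=True))
def cloud(f):
    z=f['range_z'];v,u=np.mgrid[:z.shape[0],:z.shape[1]]
    p=np.stack([(u-f['cx'])/f['fx']*z,-(v-f['cy'])/f['fy']*z,-z],-1)
    return p@rot(f).T+np.array(f['origin'])
def rot(f):
    R=np.array(f['rotation'])
    if R.size==4:
        from scipy.spatial.transform import Rotation
        R=Rotation.from_quat(R[[1,2,3,0]]).as_matrix()
    return R
E
python3 - <<'E'
from h import *
for n in('side','top'):
    f=grab(n,n+'1.png'); print(n,{k:f[k] for k in f if k not in('img','range_z')})
print(manip.state())
E
```

```text
pics
side {'fx': 498.95920699243754, 'fy': 498.95920699243754, 'cx': 257.92129197270486, 'cy': 192.836106506653, 'origin': array([-0.60929655,  0.56752036,  1.02055493]), 'rotation': array([-0.47181261, -0.26064118,  0.39191432,  0.74556167])}
top {'fx': 381.8863187910171, 'fy': 381.8863187910171, 'cx': 247.36700217699635, 'cy': 187.45416733674492, 'origin': array([0.41133806, 0.07653476, 1.18407948]), 'rotation': array([-0.69552734, -0.04350601,  0.05239588,  0.71526472])}
{'time': 0.1, 'joint_pos': array([-1.36303350e+00,  5.32813856e-02,  1.61418499e+00, -7.31516216e-06,
        1.47601141e+00, -1.19036179e-01]), 'joint_vel': array([-0.0001917 , -0.00128393, -0.00252304,  0.00157042, -0.0009592 ,
        0.00053846]), 'joint_efforts': array([ 1.27515568e-04, -3.94899738e+01, -3.71363139e+01, -1.80286415e-04,
        3.88847271e-03, -1.30332660e-05]), 'tool_pos': array([ 0.20048995, -0.59135899,  0.23017492]), 'tool_rot': array([-0.1143619 , -0.69765562, -0.11569336,  0.69771988]), 'contact_force': array([ 0.57726231, -0.5088287 , -0.13396096]), 'ft_torque': array([ 0.04215053, -0.04310514, -0.05501708]), 'gripper_width': 1.0014157704827251}
```

View pics/side1.png

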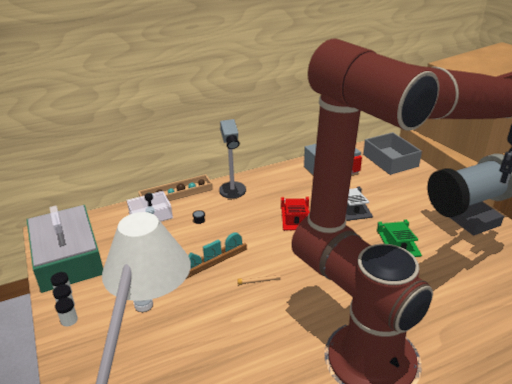

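View pics/top1.png

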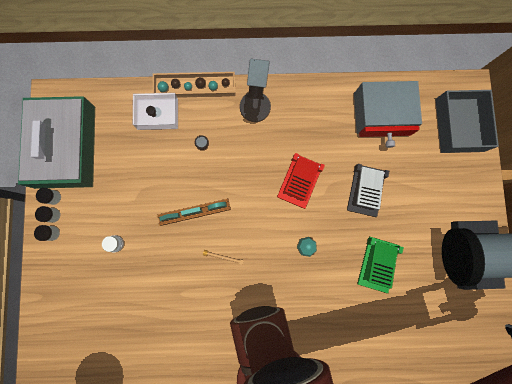

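The side view shows the rail at (200,255), the camera at (231,140), and the aluminium pedal at (355,203) partly behind the arm. The top view shows the rail at (194,212), the aluminium pedal at (368,190) and the camera at (257,90).

Run:
```python
from h import *
s=load('side');t=load('top')
a=cv2.resize(s['img'][225:290,150:260],None,fx=5,fy=5,interpolation=cv2.INTER_CUBIC)[:300,:]
b=cv2.resize(t['img'][155:225,335:405],(300,300),interpolation=cv2.INTER_CUBIC)
c=cv2.resize(s['img'][115:165,205:255],(300,300),interpolation=cv2.INTER_CUBIC)
d=cv2.resize(t['img'][50:125,220:295],(300,300),interpolation=cv2.INTER_CUBIC)
top=np.hstack([a[:, :550],np.zeros((300,50,3),np.uint8)]);
im=np.vstack([np.hstack([top,np.zeros((300,200,3),np.uint8)]),np.hstack([b,c,d[:,:200]])])
cv2.imwrite('pics/crop1.png',im[:,:,::-1])
P=cloud(t); Q=cloud(s)
print('pedal pts top');
for uv in [(360,180),(368,190),(365,200),(355,208),(376,208),(363,168),(385,175)]: print(uv,P[uv[1],uv[0]].round(3))
print('rail'); 
for uv in [(159,219),(229,204),(193,212)]: print(uv,P[uv[1],uv[0]].round(3))
print('cam',P[70,258].round(3),P[97,257].round(3),P[105,262].round(3),Q[130,229].round(3),Q[143,232].round(3))
# turquoise in the top img
hsv=cv2.cvtColor(t['img'],cv2.COLOR_RGB2HSV)
m=cv2.inRange(hsv,(78,60,40),(100,255,255))
n,l,st,ce=cv2.connectedComponentsWithStats(m)
for i in range(1,n):
    if st[i,4]>8:
        p=P[l==i]; print(ce[i].round(1),st[i,4],np.median(p,0).round(3),p[:,2].max().round(3))
```

```text
pedal pts top
(360, 180) [ 0.581 -0.283  0.041]
(368, 190) [ 0.549 -0.303  0.048]
(365, 200) [ 0.518 -0.29   0.054]
(355, 208) [ 0.498 -0.27   0.013]
(376, 208) [ 0.493 -0.319  0.059]
(363, 168) [ 0.619 -0.297  0.033]
(385, 175) [ 0.595 -0.362  0.036]
rail
(159, 219) [0.482 0.333 0.007]
(229, 204) [0.522 0.118 0.01 ]
(193, 212) [0.495 0.221 0.071]
cam [0.837 0.028 0.264] [0.774 0.031 0.243] [0.836 0.005 0.011] [0.815 0.034 0.261] [0.777 0.04  0.23 ]
[162.4  86.1] 81 [0.898 0.319 0.03 ] 0.039
[212.6  85. ] 61 [0.899 0.16  0.029] 1.184
[187.4  85.6] 47 [0.9   0.241 0.027] 0.034
[216.5 204.9] 74 [0.514 0.152 0.067] 0.076
[190.4 210.7] 80 [0.499 0.228 0.07 ] 0.074
[168.8 216.1] 73 [0.486 0.292 0.058] 0.074
[306.7 246.4] 259 [ 0.387 -0.112  0.035] 1.184
```

View pics/crop1.png

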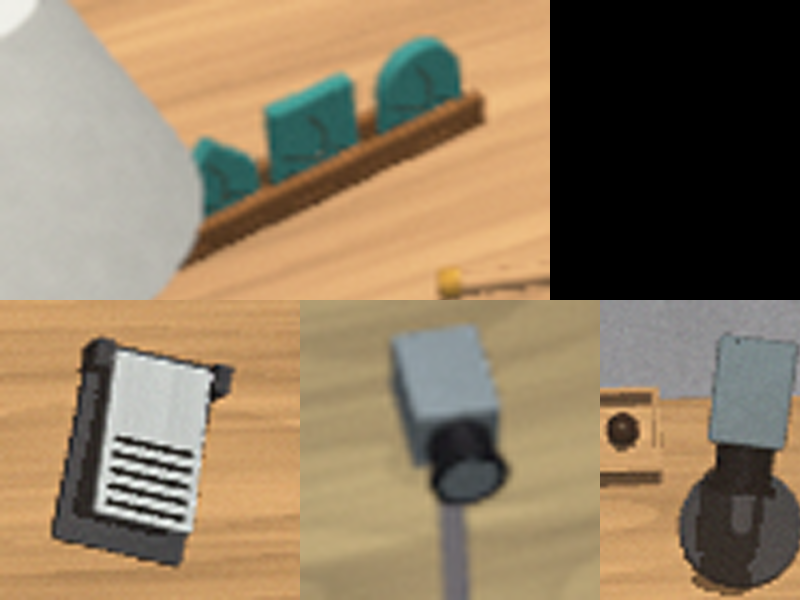

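The crop shows the slabs from left to right as gable (next to the lamp), square and round. The gable is the one at about (0.486, 0.29). The pedal hinge is at the far (+x) end and the lens looks towards -x and down.

Run:
```python
from h import *
s=load('side');t=load('top');P=cloud(t);Q=cloud(s)
def fit(p,it=4,tol=.004):
    for _ in range(it):
        c=p.mean(0);n=np.linalg.svd(p-c,full_matrices=False)[2][2]
        n*=np.sign(n[2]); d=(p-c)@n; p=p[abs(d)<max(tol,1.5*d.std()*0+tol)]
    return c,n,len(p),d.std()
# pedal: bright low sat pixels
I=t['img'].astype(int);roi=np.zeros(I.shape[:2],bool);roi[155:225,345:395]=1
m=roi&(I.min(2)>150)
m=cv2.morphologyEx(m.astype(np.uint8),cv2.MORPH_CLOSE,np.ones((7,7)))>0
p=P[m];c,n,k,sd=fit(p);print('plate',c.round(4),n.round(3),k,sd, 'slope',np.arccos(n[2]))
# intersect the mask contour with plane
def rays(f,uv):
    uv=np.atleast_2d(uv).astype(float)
    d=np.stack([(uv[:,0]-f['cx'])/f['fx'],-(uv[:,1]-f['cy'])/f['fy'],-np.ones(len(uv))],-1)@rot(f).T
    return np.array(f['origin']),d
cn=max(cv2.findContours(m.astype(np.uint8),0,1)[0],key=cv2.contourArea)
r=cv2.minAreaRect(cn);box=cv2.boxPoints(r);o,d=rays(t,box);X=o+d*(((c-o)@n)/(d@n))[:,None];print('plate corners',box.round(1).tolist(),X.round(4).tolist())
print('sides',[np.linalg.norm(X[i]-X[i-1]).round(4) for i in range(4)])
# slabs
hsv=cv2.cvtColor(t['img'],cv2.COLOR_RGB2HSV)
mt=cv2.inRange(hsv,(78,60,40),(100,255,255));z=np.zeros_like(mt);z[195:225,155:235]=1;mt=mt*z
nl,l,st,ce=cv2.connectedComponentsWithStats(mt)
for i in range(1,nl):
    if st[i,4]<9: continue
    q=P[l==i];print('slab',st[i],q[:,2].min().round(3),q[:,2].max().round(3),q.mean(0).round(4))
    top=q[q[:,2]>.066];print('  top',len(top),top.mean(0).round(4))
# rail by brown pixel / height in both views
for nm,C in(('top',P),('side',Q)):
    b=(C[...,2]>.014)&(C[...,2]<.03)&(C[...,0]>.44)&(C[...,0]<.56)&(C[...,1]>.08)&(C[...,1]<.36)
    q=C[b][:,:2].astype(np.float32);r=cv2.minAreaRect(q);print(nm,'rail',len(q),r,cv2.boxPoints(r).round(4).tolist())
# camera head
for nm,C in(('top',P),('side',Q)):
    I=(t if nm=='top' else s)['img'].astype(int)
    b=(C[...,2]>.2)&(C[...,2]<.33)&(C[...,0]>.72)&(C[...,0]<.9)&(C[...,1]>-.03)&(C[...,1]<.09)
    g=b&(I.sum(2)>300)&(I[...,2]>I[...,0]); g=cv2.erode(g.astype(np.uint8),np.ones((3,3)))>0
    print(nm,b.sum(),g.sum(),fit(C[g],8,.003))
    dk=b&(I.sum(2)<150);print(' dark',dk.sum(),C[dk].mean(0),C[dk].min(0),C[dk].max(0))
```

```text
plate [ 0.5558 -0.3117  0.0457] [ 0.161 -0.216  0.963] 102 0.001755690161489065 slope 0.2726736429920021
plate corners [[356.5, 205.39999389648438], [361.70001220703125, 166.60000610351562], [384.6000061035156, 169.60000610351562], [379.3999938964844, 208.5]] [[0.5017, -0.2596, 0.0664], [0.6225, -0.2917, 0.039], [0.6138, -0.3671, 0.0235], [0.4919, -0.3317, 0.0518]]
sides [np.float64(0.0742), np.float64(0.1279), np.float64(0.0774), np.float64(0.1301)]
slab [208 202  18   8  74] 0.049 0.076 [0.5147 0.1524 0.0649]
  top 39 [0.5142 0.1546 0.0693]
slab [181 207  20   8  80] 0.064 0.074 [0.4995 0.2283 0.0698]
  top 72 [0.4996 0.2288 0.0704]
slab [160 213  19   8  73] 0.04 0.074 [0.4864 0.2938 0.0565]
  top 12 [0.486  0.2958 0.0682]
top rail 433 ((0.5005626082420349, 0.2255885899066925), (0.03429834544658661, 0.22120629251003265), 11.25783634185791) [[0.46219998598098755, 0.33070001006126404], [0.505299985408783, 0.11379999667406082], [0.5389999747276306, 0.12049999833106995], [0.4957999885082245, 0.33739998936653137]]
side rail 410 ((0.5051432847976685, 0.21928036212921143), (0.04524229094386101, 0.20767644047737122), 11.498151779174805) [[0.46230000257492065, 0.3165000081062317], [0.5037000179290771, 0.11299999803304672], [0.5479999780654907, 0.12200000137090683], [0.506600022315979, 0.3255000114440918]]
top 709 383 (array([0.82876767, 0.02887079, 0.26595848]), array([-0.38849434,  0.07664709,  0.91825779]), 341, np.float64(0.0014028409337708157))
 dark 175 [0.78731788 0.0354586  0.24112249] [0.77119286 0.0151023  0.22200676] [0.80830674 0.05671082 0.25155485]
side 440 132 (array([0.82763713, 0.02831109, 0.26491434]), array([-0.411263  ,  0.05374963,  0.90993061]), 88, np.float64(0.0014781984742970164))
 dark 84 [0.78740624 0.03799309 0.23739357] [0.76923003 0.01476018 0.20326058] [0.80976203 0.05530616 0.25003171]
```

```bash
cat >> h.py <<'E'
from scipy.spatial.transform import Rotation as Ro
def Rt(q=None):
    q=manip.state()['tool_rot'] if q is None else q
    return Ro.from_quat(np.array(q)[[1,2,3,0]]).as_matrix()
def go(xyz,jaw=None):
    "shift in tool axes (mm) to bring TCP to xyz; turn about tool x to bring tool y parallel to jaw (world xy)"
    s=manip.state();R=Rt(s['tool_rot']);d=R.T@(np.array(xyz)-s['tool_pos'])*1000
    a=0
    if jaw is not None:
        j=R.T@np.array([jaw[0],jaw[1],0.]);a=np.arctan2(j[2],j[1]);a=(a+np.pi/2)%np.pi-np.pi/2
    print('shift',d.round(1),'turn',round(a,3),'j6',s['joint_pos'][5].round(3),'t',round(s['time'],2));return d,a
def avg(n,k):
    F=[grab(n) for _ in range(k)];Z=np.stack([f['range_z'] for f in F]);f=dict(F[-1]);f['range_z']=np.median(Z,0)
    np.savez(''+n+'.npz',**{k:np.array(v) for k,v in f.items()});return f
def fit(p,it=8,tol=.003):
    for _ in range(it):
        c=p.mean(0);n=np.linalg.svd(p-c,full_matrices=False)[2][2]
        n=n*np.sign(n[2]); d=(p-c)@n; p=p[abs(d)<tol]
    return c,n,p
def camview(f):
    C=cloud(f);I=f['img'].astype(int)
    b=(C[...,2]>.2)&(C[...,2]<.33)&(C[...,0]>.72)&(C[...,0]<.92)&(C[...,1]>-.03)&(C[...,1]<.09)
    g=b&(I.sum(2)>300)&(I[...,2]>I[...,0]);ge=cv2.erode(g.astype(np.uint8),np.ones((3,3)))>0
    return C,I,b,g,ge
E
python3 - <<'E'
from h import *
print(Rt().round(3)); go((0.52,-0.302,0.09))
for n in('top','side'):
    f=avg(n,8);C,I,b,g,ge=camview(f);c,nn,p=fit(C[ge]);q=p[:,:2]
    # top-face in-plane rectangle
    ex=np.array([nn[2],0,-nn[0]]);ex/=np.linalg.norm(ex);ey=np.cross(nn,ex)
    al=C[g];al=al[abs((al-c)@nn)<.004];uv=np.stack([(al-c)@ex,(al-c)@ey],1).astype(np.float32)
    r=cv2.minAreaRect(uv);bx=cv2.boxPoints(r);print(n,c.round(4),nn.round(4),len(p),'tilt',np.arcsin(np.hypot(*nn[:2])).round(3),'yaw',np.arctan2(nn[1],-nn[0]).round(3))
    ctr=c+r[0][0]*ex+r[0][1]*ey;print('  rect ctr',ctr.round(4),r[1],r[2]);
    e=bx[1]-bx[0];e2=bx[2]-bx[1];L=e if np.hypot(*e)>np.hypot(*e2) else e2;w=L[0]*ex+L[1]*ey;w/=np.linalg.norm(w);print('  long axis',w.round(4))
    dk=b&(I.sum(2)<170)&(C[...,2]>.18);v,u=np.nonzero(dk);print('  dark box',u.min(),u.max(),v.min(),v.max(),len(u))
E
```

```text
[[-0.     0.321 -0.947]
 [ 0.002 -0.947 -0.321]
 [-1.    -0.002 -0.   ]]
shift [ 140.6 -171.2 -395.5] turn 0 j6 -0.119 t 0.1
top [0.8294 0.0285 0.2663] [-0.3965  0.0635  0.9158] 401 tilt 0.413 yaw 0.159
  rect ctr [0.8294 0.0288 0.2663] (0.04962705075740814, 0.06448299437761307) 81.17095947265625
  long axis [ 0.903  -0.1532  0.4015]
  dark box 247 263 86 98 179
side [0.828  0.0296 0.2651] [-0.3934  0.05    0.918 ] 139 tilt 0.408 yaw 0.127
  rect ctr [0.8295 0.0291 0.2658] (0.04788991063833237, 0.06216192990541458) 82.41449737548828
  long axis [ 0.9085 -0.1318  0.3966]
  dark box 226 238 135 148 95
```

Run:
```python
from h import *
T,Y=.411,.155
a=np.array([-np.cos(T)*np.cos(Y),np.cos(T)*np.sin(Y),-np.sin(T)]);u=np.array([-np.sin(T)*np.cos(Y),np.sin(T)*np.sin(Y),np.cos(T)]);y=np.cross(u,-a)
hc=np.array([.8294,.0289,.266])-.022*u
for n in('top','side'):
    C,I,b,g,ge=camview(load(n))
    p=C[b&(I.sum(2)<260)&~g]-hc
    A,Yc,U=p@a*1000,p@y*1000,p@u*1000
    k=A>34
    print(n,k.sum(),'A pct',np.percentile(A[k],[50,80,90,95,98,100]).round(1))
    for lo in range(34,84,5):
        m=k&(A>=lo)&(A<lo+5)
        if m.sum(): print(lo,m.sum(),'y',Yc[m].min().round(1),Yc[m].max().round(1),'u',U[m].min().round(1),U[m].max().round(1))
print(hc,a,u,y)
```

```text
top 177 A pct [49.4 58.4 61.1 62.1 62.9 64. ]
34 29 y -18.6 18.2 u 2.8 19.5
39 27 y -16.7 17.5 u 6.1 19.4
44 28 y -17.3 16.8 u 7.1 19.9
49 28 y -18.0 16.2 u 6.7 20.4
54 34 y -21.6 20.4 u 0.1 24.2
59 30 y -21.9 20.1 u 6.7 23.4
64 1 y 3.8 3.8 u 16.5 16.5
side 143 A pct [60.  61.2 61.7 62.1 62.3 62.9]
34 14 y -18.1 17.0 u 4.3 18.6
39 12 y -16.1 18.2 u -3.5 21.7
44 13 y -11.4 18.8 u 3.5 20.3
49 6 y -14.3 16.4 u 7.8 20.1
54 14 y -20.1 18.5 u -15.5 21.6
59 84 y -19.7 19.1 u -20.6 24.0
[0.8380842  0.02754306 0.24583212] [-0.90573166  0.1415236  -0.39952625] [-0.39473654  0.0616789   0.91672175] [0.1543801  0.98801153 0.        ]
```

Request:
play_rows(
  plan=[
    [40,-50,-110,0,1],
    [80,-100,-220,0,1],
    [110,-140,-320,0,1],
    [120,-171,-396,0,1],
    [120,-171,-396,0,1],
    [120,-171,-396,0,1],
    [120,-171,-396,0,1],
    [120,-171,-396,0,1],
  ],
)

```text
time: 1.9
tool_pos: [0.5222, -0.2997, 0.1099]
tool_rot: [-0.116, -0.697, -0.117, 0.698]
contact_force: [-0.7, -0.8, 0.0]
gripper_width: -0.001
```

Request:
play_rows(
  plan=[
    [30,0,0,0,1],
    [50,0,0,0,1],
    [60,0,0,0,1],
    [66,0,0,0,1],
    [71,0,0,0,1],
    [75,0,0,0,1],
    [75,0,0,0,1],
  ],
)

```text
time: 2.78
tool_pos: [0.5208, -0.3036, 0.0375]
tool_rot: [-0.115, -0.698, -0.115, 0.698]
contact_force: [-4.1, 1.3, 6.7]
gripper_width: 0.001
```

Request:
play_rows(
  plan=[
    [3,0,0,0,1],
    [6,0,0,0,1],
    [6,0,0,0,1],
  ],
)

```text
time: 3.15
tool_pos: [0.5211, -0.3038, 0.0337]
tool_rot: [-0.115, -0.698, -0.115, 0.698]
contact_force: [-7.5, 3.8, 16.5]
gripper_width: -0.004
```

Request:
play_rows(
  plan=[
    [2,0,0,0,1],
    [2,0,0,0,1],
    [2,0,0,0,1],
  ],
)

```text
time: 3.52
tool_pos: [0.5211, -0.3038, 0.0334]
tool_rot: [-0.115, -0.697, -0.115, 0.698]
contact_force: [-12.7, 6.7, 25.2]
gripper_width: 0.002
```

Run:
```python
from h import *
C=cloud(load('side'));print('lamp',C[220,140],C[265,170],C[340,110])
go((.521,-.303,.25));go((.4865,.296,.13),(.981,.195))
```

```text
lamp [0.01712298 0.48421761 0.56962213] [-0.03499449  0.45972336  0.51151224] [-0.0887598   0.5701498   0.45695285]
shift [-2.166e+02 -8.000e-01  1.000e-01] turn 0 j6 0.594 t 3.52
shift [ -97.  -579.2 -159.7] turn -1.44 j6 0.594 t 3.52
```

Request:
play_rows(
  plan=[
    [-60,0,0,0,1],
    [-120,0,0,0,1],
    [-180,0,0,0,1],
    [-220,0,0,0,1],
    [-220,0,0,0,1],
  ],
)

```text
time: 4.15
tool_pos: [0.523, -0.3047, 0.2545]
tool_rot: [0.118, 0.7, 0.112, -0.695]
contact_force: [0.2, -0.6, -0.1]
gripper_width: -0.002
```

Run:
```python
from h import *
go((.4865,.296,.13),(.981,.195))
t=avg('top',1);C=cloud(t);I=t['img'].astype(int);m=np.zeros(I.shape[:2],bool);m[155:225,345:395]=1
m&=(I.min(2)>150);
for lo in np.arange(.49,.63,.02):
    k=m&(C[...,0]>lo)&(C[...,0]<lo+.02);print(lo.round(2),k.sum(),np.median(C[k][:,2]).round(4) if k.any() else '')
```

```text
shift [ 120.1 -581.7 -157.3] turn -1.441 j6 0.594 t 4.15
0.49 4 0.3483
0.51 0 
0.53 0 
0.55 38 0.0432
0.57 125 0.0399
0.59 139 0.0362
0.61 44 0.0335
0.63 0
```

Request:
play_rows(
  plan=[
    [0,-58,-16,-0.18,0],
    [0,-116,-32,-0.36,0],
    [0,-174,-48,-0.54,0],
    [0,-232,-63,-0.72,0],
    [0,-290,-79,-0.9,0],
    [0,-348,-95,-1.08,0],
    [0,-406,-110,-1.26,0],
    [0,-464,-126,-1.44,0],
  ],
)

```text
time: 5.2
tool_pos: [0.4899, 0.1787, 0.246]
tool_rot: [0.547, 0.446, 0.548, -0.448]
contact_force: [1.1, -0.4, -0.7]
gripper_width: 0.501
```

Run:
```python
from h import *
go((.4865,.296,.12),(.981,.195));print(manip.state()['tool_pos'],manip.state()['gripper_width'])
```

```text
shift [ 125.9   20.5 -115.6] turn 0.006 j6 0.005 t 5.2
[0.48991837 0.17874109 0.24596401] 0.5006781735792348
```

Request:
play_rows(
  plan=[
    [20,10,-58,0,0],
    [50,20,-116,0,0],
    [90,20,-116,0,0],
    [126,20,-116,0,0],
    [126,20,-116,0,0],
    [126,20,-116,0,0],
  ],
)

```text
time: 5.95
tool_pos: [0.4885, 0.2946, 0.1227]
tool_rot: [0.546, 0.449, 0.546, -0.449]
contact_force: [-0.0, -0.8, 0.9]
gripper_width: 0.5
```

Run:
```python
from h import *
go((.4865,.296,.03),(.981,.195));print(manip.state()['tool_pos'])
f=grab('top');g=grab('side')
a=cv2.resize(f['img'][170:240,130:250],(600,350),interpolation=2);b=cv2.resize(g['img'][180:300,100:280],(375,250),interpolation=2)
o=np.zeros((600,600,3),np.uint8);o[:350]=a;o[350:,:375]=b;cv2.imwrite('pics/a.png',o[:,:,::-1])
```

```text
shift [92.7 -1.7 -1.7] turn -0.001 j6 0.217 t 5.95
[0.48845648 0.29460586 0.12266109]
```

View pics/a.png

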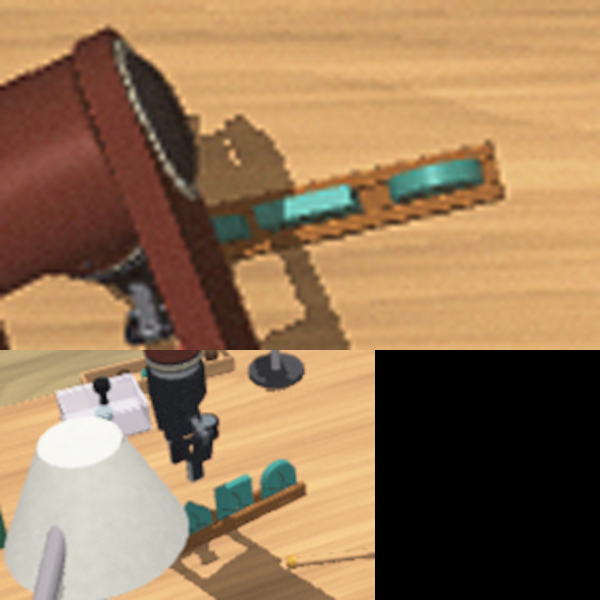

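The gripper hangs above the gable slab and the other two slabs are untouched. Next I descend and grip the faces.

Request:
play_rows(
  plan=[
    [30,-2,-2,0,0],
    [60,-2,-2,0,0],
    [91,-2,-2,0,0],
    [91,-2,-2,0,0],
    [91,-2,-2,0,1],
    [91,-2,-2,0,1],
    [91,-2,-2,0,1],
    [91,-2,-2,0,1],
  ],
)

```text
time: 7.05
tool_pos: [0.4877, 0.2971, 0.034]
tool_rot: [0.547, 0.45, 0.546, -0.447]
contact_force: [-0.1, -1.2, 6.3]
gripper_width: 0.133
```

Request:
play_rows(
  plan=[
    [-3,0,0,0,1],
    [-6,0,0,0,1],
    [-6,0,-8,0,1],
    [-6,0,-15,0,1],
    [-6,0,-22,0,1],
    [-6,0,-22,0,1],
    [-3,0,-22,0,1],
    [-1,0,-22,0,1],
  ],
)

```text
time: 8.05
tool_pos: [0.4817, 0.3181, 0.0339]
tool_rot: [0.546, 0.449, 0.547, -0.449]
contact_force: [-6.2, -2.2, 17.0]
gripper_width: 0.133
```

Run:
```python
from h import *
s=manip.state();print(s['tool_pos'],s['contact_force'],s['gripper_width'])
```

```text
[0.48171684 0.31810874 0.03394776] [-6.18697539 -2.21383585 16.96168238] 0.1328358753368765
```

Request:
play_rows(
  plan=[
    [0,0,0,0,0],
    [0,0,0,0,0],
    [0,0,0,0,0],
    [-25,0,0,0,0],
    [-50,0,0,0,0],
    [-80,0,0,0,0.3],
    [-80,0,0,0.17,0.3],
    [-80,0,0,0.34,0.3],
  ],
)

```text
time: 9.05
tool_pos: [0.4817, 0.318, 0.1128]
tool_rot: [0.461, 0.536, 0.461, -0.536]
contact_force: [0.5, -0.3, -0.1]
gripper_width: 0.35
```

Request:
play_rows(
  plan=[
    [0,0,0,0.18,-0.7],
    [0,0,0,0.36,-0.7],
    [0,0,0,0.54,-0.7],
    [0,0,0,0.72,-0.7],
    [0,0,0,0.9,-0.7],
    [0,0,0,1.08,-0.7],
    [0,0,0,1.23,-0.7],
    [0,0,0,1.23,-0.7],
  ],
)

```text
time: 10.05
tool_pos: [0.4814, 0.3178, 0.1121]
tool_rot: [-0.07, -0.703, -0.07, 0.704]
contact_force: [0.5, -0.2, 0.1]
gripper_width: 0.851
```

Run:
```python
from h import *
c=np.array([.5006,.2256])+.094*np.array([-.195,.981]);print(c)
s=manip.state();print(s['tool_pos'],s['contact_force'],s['gripper_width'])
go((*c,.03),(-.195,.981))
f=grab('top');g=grab('side');C=cloud(f)
a=cv2.resize(f['img'][170:240,130:250],(600,350),interpolation=2);b=cv2.resize(g['img'][180:300,100:280],(375,250),interpolation=2)
o=np.zeros((600,600,3),np.uint8);o[:350]=a;o[350:,:375]=b;cv2.imwrite('pics/b.png',o[:,:,::-1])
```

```text
[0.48227  0.317814]
[0.48141813 0.31776917 0.11206431] [ 0.46856466 -0.17001051  0.1401052 ] 0.8505331577429553
shift [82.1  0.1 -0.9] turn 0.002 j6 1.827 t 10.05
```

View pics/b.png

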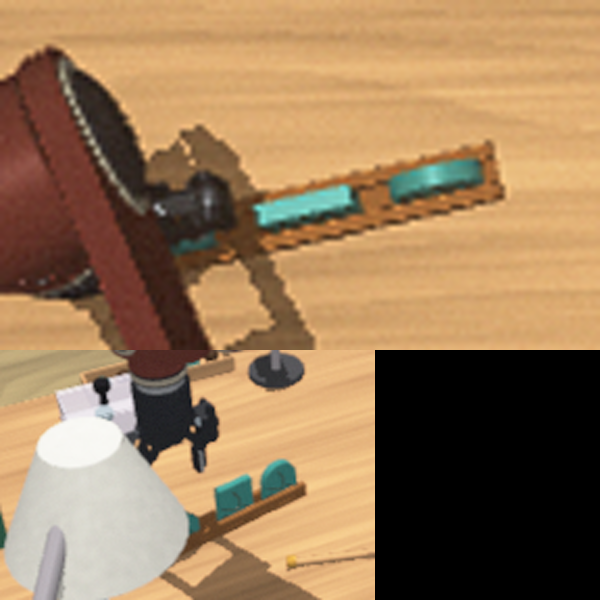

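Request:
play_rows(
  plan=[
    [30,0,-1,0,-0.7],
    [60,0,-1,0,-0.7],
    [86,0,-1,0,-0.7],
    [86,0,-1,0,-0.7],
    [86,0,-1,0,1],
    [86,0,-1,0,1],
    [86,0,-1,0,1],
    [86,0,-1,0,1],
  ],
)

```text
time: 11.15
tool_pos: [0.4836, 0.3186, 0.0279]
tool_rot: [0.069, 0.705, 0.07, -0.703]
contact_force: [-0.4, 0.4, 5.7]
gripper_width: 0.632
```

Request:
play_rows(
  plan=[
    [-4,0,0,0,1],
    [-7,0,0,0,1],
    [-7,0,3,0,1],
    [-7,0,5,0,1],
    [-7,0,7,0,1],
    [-7,0,9,0,1],
    [-7,0,11,0,1],
    [-7,0,11,0,1],
  ],
)

```text
time: 12.15
tool_pos: [0.4769, 0.3169, 0.0356]
tool_rot: [0.069, 0.708, 0.07, -0.699]
contact_force: [13.5, 1.1, -3.9]
gripper_width: 0.632
```

Request:
play_rows(
  plan=[
    [0,0,2,0,1],
    [0,0,4,0,1],
    [0,0,4,0,1],
  ],
)

```text
time: 12.52
tool_pos: [0.4733, 0.3162, 0.036]
tool_rot: [0.069, 0.709, 0.07, -0.699]
contact_force: [13.5, 1.3, -2.2]
gripper_width: 0.628
```

Run:
```python
from h import *
s=manip.state();print(s['tool_pos'],s['contact_force'],s['gripper_width'])
go((s['tool_pos'][0]+.02,.15,.2))
```

```text
[0.47332819 0.31624259 0.03600065] [13.49982878  1.33376221 -2.17856908] 0.6283037762986287
shift [-164.3  166.8   10.6] turn 0 j6 1.835 t 12.53
```

Request:
play_rows(
  plan=[
    [0,0,-4,0,1],
    [-10,0,-4,0,1],
    [-25,0,-4,0,1],
    [-60,0,-4,0,1],
    [-110,0,-4,0,1],
    [-164,0,-4,0,1],
    [-164,0,-4,0,1],
  ],
)

```text
time: 13.4
tool_pos: [0.4739, 0.3173, 0.2041]
tool_rot: [0.068, 0.707, 0.071, -0.7]
contact_force: [0.6, -0.3, -0.4]
gripper_width: 0.632
```

Run:
```python
from h import *
print(manip.state()['contact_force'])
go((.60,.066,.2),(.154,.988))
```

```text
[ 0.57366206 -0.34980599 -0.392524  ]
shift [  4.  271.2 -74.4] turn 0.352 j6 1.833 t 13.4
```

Request:
play_rows(
  plan=[
    [0,45,-12,0.06,1],
    [0,90,-25,0.12,1],
    [0,135,-37,0.18,1],
    [0,180,-50,0.24,1],
    [0,225,-62,0.3,1],
    [4,271,-74,0.352,1],
    [4,271,-74,0.352,1],
    [4,271,-74,0.352,1],
  ],
)

```text
time: 14.4
tool_pos: [0.5962, 0.0651, 0.1921]
tool_rot: [0.055, -0.704, 0.055, 0.706]
contact_force: [0.2, -0.1, -0.2]
gripper_width: 0.631
```

Run:
```python
from h import *
s=manip.state();print(s['tool_pos'],s['gripper_width'])
f=avg('side',6);t=grab('top')
# project TCP
def px(f,X):
    c=rot(f).T@(np.array(X)-f['origin']);return f['cx']+f['fx']*c[0]/-c[2],f['cy']-f['fy']*c[1]/-c[2]
u,v=map(int,px(f,s['tool_pos']));print(u,v);C=cloud(f)
hsv=cv2.cvtColor(f['img'],cv2.COLOR_RGB2HSV);m=cv2.inRange(hsv,(76,50,20),(102,255,255))>0
m&=np.linalg.norm(C-s['tool_pos'],axis=2)<.08
p=C[m];print(len(p));c,n,q=fit(p);print(c,n,len(q),'ang',np.arcsin(abs(n[2])))
a=cv2.resize(f['img'][v-50:v+30,u-50:u+50],(600,480),interpolation=2);cv2.imwrite('pics/c.png',a[:,:,::-1])
```

```text
[0.59616598 0.06506208 0.19205053] 0.6312091844725194
247 180
222
[0.59481471 0.06625431 0.19861979] [ 0.97356004 -0.14309867  0.1780551 ] 197 ang 0.17900961015919334
```

View pics/c.png

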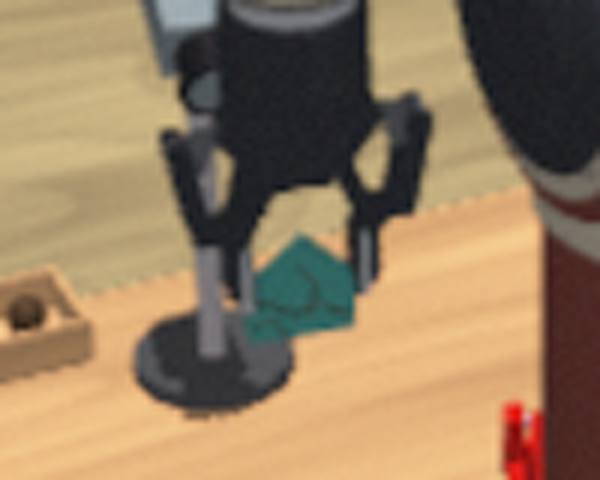

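The slab is gripped by its side edges with the point up. The tilt is in the right direction, but only about 0.18 of the 0.41 rad needed.

```bash
cat >> h.py <<'E'
def slab(k=6):
    s=manip.state();f=avg('side',k);C=cloud(f);tp=s['tool_pos']
    hsv=cv2.cvtColor(f['img'],cv2.COLOR_RGB2HSV);m=cv2.inRange(hsv,(76,50,20),(102,255,255))>0
    m&=np.linalg.norm(C-tp,axis=2)<.09
    me=cv2.erode(m.astype(np.uint8),np.ones((3,3)))>0
    c,n,q=fit(C[me]);n=n*np.sign(n[0])
    # silhouette pixels cast onto face plane
    v,u=np.nonzero(m);d=np.stack([(u-f['cx'])/f['fx'],-(v-f['cy'])/f['fy'],-np.ones(len(u))],-1)@rot(f).T
    o=f['origin'];X=o+d*(((c-o)@n)/(d@n))[:,None]
    up=np.array([0,0,1])-n*n[2];up/=np.linalg.norm(up);w=np.cross(up,n)
    U=(X-c)@up;W=(X-c)@w
    hi,lo=U.max(),U.min();top=W[U>hi-.004].mean()
    mid=c+n*.006+up*(hi+lo)/2+w*(np.percentile(W,99.5)+np.percentile(W,.5))/2
    print('n',n.round(3),'tilt',np.arcsin(n[2]).round(3),'yaw',np.arctan2(-n[1],n[0]).round(3),'height',(hi-lo).round(4),'width',np.ptp(W).round(4),'apexW',top.round(4),'Wmid',((W.max()+W.min())/2).round(4))
    # bottom edge: lowest U per W bin
    b=[(x,U[(W>=x)&(W<x+.006)].min()) for x in np.arange(W.min()+.006,W.max()-.012,.006)]
    print('bottom slope',np.polyfit(*np.array(b).T,1)[0].round(3));print('mid',mid.round(4),'mid-tcp',(mid-tp).round(4),'tcp',tp.round(4))
    return mid,n
E
python3 - <<'E'
from h import *
slab(4);s=manip.state();print('tool x',Rt()[:,0].round(4))
c=np.array([.5006,.2256])+.094*np.array([-.195,.981])
go((s['tool_pos'][0],s['tool_pos'][1],.2)); go((*c,.13),(-.195,.981))
E
```

```text
n [ 0.972 -0.119  0.202] tilt 0.203 yaw 0.121 height 0.1096 width 0.0581 apexW -0.0059 Wmid 0.0007
bottom slope 0.022
mid [0.5953 0.0656 0.2282] mid-tcp [-0.0018  0.0002  0.0347] tcp [0.5971 0.0654 0.1935]
tool x [ 1.e-04  0.e+00 -1.e+00]
shift [-6.6 -0.  -0. ] turn 0 j6 1.71 t 14.95
shift [  63.4 -232.2  152.6] turn -0.351 j6 1.71 t 14.95
```

Run:
```python
import re
t=open('h.py').read()
t=t.replace("    me=cv2.erode","    nl,l,st,_=cv2.connectedComponentsWithStats(m.astype(np.uint8));m=l==1+st[1:,4].argmax()\n    me=cv2.erode")
open('h.py','w').write(t)
from h import *
go((.5088,.3231,.2),(-.195,.981))
```

```text
shift [  -6.6 -241.5  127.2] turn -0.351 j6 1.71 t 14.95
```

Request:
play_rows(
  plan=[
    [-6,-48,25,-0.07,1],
    [-6,-96,50,-0.14,1],
    [-6,-144,76,-0.21,1],
    [-6,-192,101,-0.28,1],
    [-6,-241,127,-0.351,1],
    [50,-241,127,-0.351,1],
    [100,-241,127,-0.351,1],
    [100,-241,127,-0.351,1],
  ],
)

```text
time: 15.95
tool_pos: [0.5053, 0.3208, 0.0881]
tool_rot: [-0.071, -0.7, -0.068, 0.707]
contact_force: [-0.2, -1.2, -0.8]
gripper_width: 0.629
```

Run:
```python
from h import *
go((.5088,.3231,.038),(-.195,.981));print(manip.state()['tool_pos'])
```

```text
shift [50.  -1.7 -4.4] turn -0.0 j6 1.816 t 15.95
[0.50528965 0.32081063 0.08807289]
```

Request:
play_rows(
  plan=[
    [25,-2,-4,0,1],
    [50,-2,-4,0,1],
    [50,-2,-4,0,1],
    [50,-2,-1,0,1],
    [50,-2,2,0,1],
    [50,-2,4,0,1],
    [50,-2,4,0,1],
  ],
)

```text
time: 16.82
tool_pos: [0.5048, 0.3236, 0.0438]
tool_rot: [0.069, 0.704, 0.069, -0.704]
contact_force: [-0.5, -0.0, -1.5]
gripper_width: 0.627
```

Request:
play_rows(
  plan=[
    [0,0,2,0,1],
    [0,0,4,0,1],
    [0,0,4,0,1],
  ],
)

```text
time: 17.2
tool_pos: [0.5006, 0.3227, 0.0432]
tool_rot: [-0.069, -0.704, -0.069, 0.704]
contact_force: [-0.7, 0.9, -0.9]
gripper_width: 0.627
```

Request:
play_rows(
  plan=[
    [0,0,-4,0,1],
    [0,0,-4,0,1],
    [7,0,-4,0,1],
    [7,0,-4,0,1],
    [7,0,-1,0,1],
    [7,0,2,0,1],
    [7,0,4,0,1],
    [7,0,4,0,1],
  ],
)

```text
time: 18.2
tool_pos: [0.4986, 0.3225, 0.0374]
tool_rot: [0.069, 0.705, 0.069, -0.702]
contact_force: [5.4, -0.3, -1.7]
gripper_width: 0.635
```

Request:
play_rows(
  plan=[
    [0,0,2,0,1],
    [0,0,4,0,1],
    [0,0,6,0,1],
    [0,0,8,0,1],
    [0,0,8,0,1],
  ],
)

```text
time: 18.82
tool_pos: [0.4945, 0.3218, 0.0395]
tool_rot: [0.068, 0.709, 0.07, -0.699]
contact_force: [12.3, 0.9, -2.9]
gripper_width: 0.632
```

Request:
play_rows(
  plan=[
    [0,0,2,0,1],
    [0,0,3,0,1],
    [0,0,3,0,1],
    [0,0,0,0,1],
    [0,0,-4,0,1],
    [-40,0,-4,0,1],
    [-100,0,-4,0,1],
    [-160,0,-4,0,1],
  ],
)

```text
time: 19.82
tool_pos: [0.4912, 0.3207, 0.1963]
tool_rot: [-0.07, -0.702, -0.069, 0.705]
contact_force: [1.4, 0.0, 0.0]
gripper_width: 0.632
```

Run:
```python
from h import *
go((.60,.066,.2),(.154,.988))
```

```text
shift [ -3.8 271.  -57. ] turn 0.351 j6 1.826 t 19.82
```

Request:
play_rows(
  plan=[
    [0,54,-11,0.07,1],
    [0,108,-23,0.14,1],
    [0,162,-34,0.21,1],
    [0,216,-46,0.28,1],
    [0,271,-57,0.351,1],
    [0,271,-57,0.351,1],
    [0,271,-57,0.351,1],
  ],
)

```text
time: 20.7
tool_pos: [0.6006, 0.0669, 0.1952]
tool_rot: [0.055, -0.704, 0.055, 0.706]
contact_force: [0.6, -0.6, -2.1]
gripper_width: 0.63
```

Run:
```python
from h import *
slab(6)
```

```text
n [ 0.941 -0.141  0.306] tilt 0.311 yaw 0.149 height 0.0674 width 0.0604 apexW 0.0025 Wmid 0.0002
bottom slope -0.083
mid [0.6046 0.0674 0.2093] mid-tcp [0.004  0.0005 0.0142] tcp [0.6006 0.0669 0.1952]
```

Run:
```python
from h import *
go((.508,.323,.19),(-.195,.981))
```

```text
shift [   6.3 -238.2  131.2] turn -0.35 j6 1.713 t 21.0
```

Request:
play_rows(
  plan=[
    [6,-48,26,-0.07,1],
    [6,-96,52,-0.14,1],
    [6,-144,78,-0.21,1],
    [6,-192,104,-0.28,1],
    [6,-238,131,-0.35,1],
    [60,-238,131,-0.35,1],
    [110,-238,131,-0.35,1],
    [110,-238,131,-0.35,1],
  ],
)

```text
time: 22.0
tool_pos: [0.5048, 0.3207, 0.0812]
tool_rot: [-0.07, -0.7, -0.068, 0.707]
contact_force: [-1.2, -0.0, -0.5]
gripper_width: 0.628
```

Run:
```python
from h import *
go((.508,.323,.0365),(-.195,.981));print(manip.state()['tool_pos'])
```

```text
shift [44.7 -1.7 -4. ] turn -0.0 j6 1.816 t 22.0
[0.50484143 0.32072261 0.08121436]
```

Request:
play_rows(
  plan=[
    [30,-2,-4,0,1],
    [50,-2,-4,0,1],
    [50,-2,-4,0,1],
    [50,-2,0,0,1],
    [50,-2,4,0,1],
    [50,-2,7,0,1],
    [50,-2,10,0,1],
    [50,-2,10,0,1],
  ],
)

```text
time: 23.0
tool_pos: [0.4986, 0.3219, 0.0364]
tool_rot: [-0.069, -0.704, -0.069, 0.704]
contact_force: [-0.3, -0.0, -0.1]
gripper_width: 0.634
```

Request:
play_rows(
  plan=[
    [0,0,3,0,1],
    [0,0,5,0,1],
    [0,0,7,0,1],
    [0,0,9,0,1],
    [0,0,11,0,1],
    [0,0,12,0,1],
    [0,0,12,0,1],
  ],
)

```text
time: 23.88
tool_pos: [0.4924, 0.3209, 0.0392]
tool_rot: [0.068, 0.708, 0.07, -0.699]
contact_force: [12.1, 1.3, -2.9]
gripper_width: 0.631
```

Request:
play_rows(
  plan=[
    [0,0,1,0,1],
    [0,0,2,0,1],
    [0,0,3,0,1],
    [0,0,3,0,1],
  ],
)

```text
time: 24.38
tool_pos: [0.4901, 0.3205, 0.0398]
tool_rot: [0.068, 0.709, 0.07, -0.698]
contact_force: [12.1, 1.8, -1.1]
gripper_width: 0.633
```

Request:
play_rows(
  plan=[
    [0,0,-3,0,1],
    [0,0,-7,0,1],
    [-40,0,-7,0,1],
    [-100,0,-7,0,1],
    [-150,0,-7,0,1],
    [-150,0,-7,0,1],
  ],
)

```text
time: 25.12
tool_pos: [0.4926, 0.3216, 0.1914]
tool_rot: [0.068, 0.706, 0.07, -0.701]
contact_force: [0.4, 1.1, -1.0]
gripper_width: 0.629
```

Run:
```python
from h import *
go((.60,.066,.19),(.154,.988))
```

```text
shift [  1.2 271.5 -55.8] turn 0.35 j6 1.827 t 25.12
```

Request:
play_rows(
  plan=[
    [0,54,-11,0.07,1],
    [0,108,-22,0.14,1],
    [0,162,-33,0.21,1],
    [0,216,-45,0.28,1],
    [0,271,-56,0.35,1],
    [0,271,-56,0.35,1],
    [0,271,-56,0.35,1],
  ],
)

```text
time: 26.0
tool_pos: [0.5968, 0.0657, 0.184]
tool_rot: [0.055, -0.703, 0.055, 0.707]
contact_force: [-0.8, -0.0, -0.8]
gripper_width: 0.63
```

Run:
```python
from h import *
mid,n=slab(6);F=np.array([.6905,.0506,.1818])
s=manip.state();go(s['tool_pos']+F-mid,(.154,.988))
f=grab('side');a=cv2.resize(f['img'][120:220,190:310],(600,500),interpolation=2);cv2.imwrite('pics/d.png',a[:,:,::-1])
```

```text
n [ 0.933 -0.137  0.333] tilt 0.339 yaw 0.146 height 0.0705 width 0.0576 apexW 0.0023 Wmid 0.0008
bottom slope -0.155
mid [0.6013 0.0672 0.2001] mid-tcp [0.0045 0.0016 0.0161] tcp [0.5968 0.0657 0.184 ]
shift [ 18.3   2.8 -90.7] turn 0.001 j6 1.711 t 26.3
```

View pics/d.png

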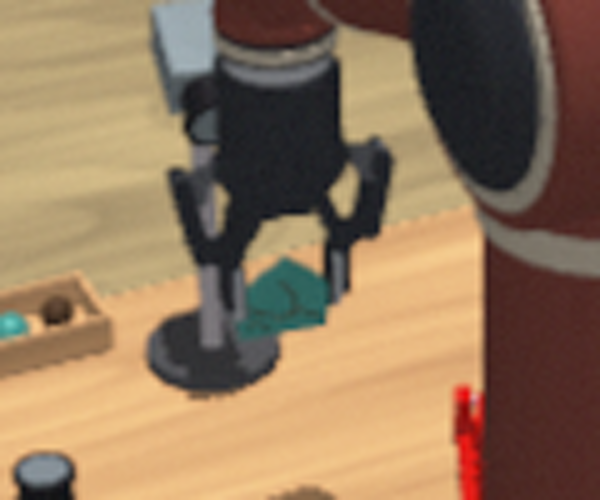

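The slab is leaning further back now. The left side edge (about (240,330) in the crop) is visible too and may bias the fit, so I'll refit using only the inner face.

```bash
cat >> h.py <<'E'
def inner(k=8):
    s=manip.state();tp=s['tool_pos'];F=[grab('side') for _ in range(k)]
    f=F[0];hsv=cv2.cvtColor(f['img'],cv2.COLOR_RGB2HSV);m=cv2.inRange(hsv,(76,50,20),(102,255,255))
    P=np.concatenate([cloud(g)[(m>0)] for g in F]);P=P[np.linalg.norm(P-tp,axis=1)<.06]
    w=np.array([.154,.988,0]);h=np.array([.988,-.154,0]);W=(P-tp)@w;Z=P[:,2]-tp[2];H=(P-tp)@h
    k=abs(W)<.016;A=np.c_[Z,W,np.ones(len(Z))]
    for _ in range(8):
        co=np.linalg.lstsq(A[k],H[k],rcond=None)[0];r=H-A@co;k=(abs(W)<.016)&(abs(r)<.004)
    print('tilt',np.arctan(-co[0]).round(3),'dyaw',co[1].round(3),'n',k.sum(),'sd',r[k].std().round(4),'H0',co[2].round(4))
    for lo in np.arange(-.03,.05,.006):
        b=(abs(W)<.016)&(Z>lo)&(Z<lo+.006)
        if b.sum()>10: print(lo.round(3),b.sum(),np.median(H[b]).round(4),(np.median(W[b])).round(4))
E
python3 - <<'E'
from h import *
inner()
E
```

```text
tilt 0.331 dyaw -0.019 n 857 sd 0.0019 H0 0.0031
-0.024 30 0.0116 0.0067
-0.018 94 0.0084 0.0002
-0.012 93 0.006 -0.002
-0.006 112 0.0038 0.0004
-0.0 91 0.002 -0.0018
0.006 97 -0.0008 0.0013
0.012 99 -0.0025 -0.0001
0.018 116 -0.0049 0.0015
0.024 139 -0.0057 0.0028
0.03 73 -0.0069 0.0005
0.036 38 -0.0079 0.0021
```

Run:
```python
from h import *
go((.506,.322,.19),(-.195,.981))
```

```text
shift [  -3.7 -239.3  130.9] turn -0.351 j6 1.711 t 26.75
```

Request:
play_rows(
  plan=[
    [-4,-48,26,-0.07,1],
    [-4,-96,52,-0.14,1],
    [-4,-144,78,-0.21,1],
    [-4,-192,104,-0.28,1],
    [-4,-239,131,-0.351,1],
    [50,-239,131,-0.351,1],
    [100,-239,131,-0.351,1],
    [100,-239,131,-0.351,1],
  ],
)

```text
time: 27.75
tool_pos: [0.5021, 0.32, 0.0811]
tool_rot: [-0.07, -0.7, -0.068, 0.707]
contact_force: [0.5, -0.8, -1.8]
gripper_width: 0.629
```

Run:
```python
from h import *
go((.504,.322,.0365),(-.195,.981));print(manip.state()['tool_pos'])
```

```text
shift [44.6 -1.7 -2.7] turn -0.0 j6 1.817 t 27.75
[0.50211535 0.3200469  0.08114404]
```

Request:
play_rows(
  plan=[
    [30,-2,-4,0,1],
    [50,-2,-4,0,1],
    [50,-2,-4,0,1],
    [50,-2,0,0,1],
    [50,-2,4,0,1],
    [50,-2,8,0,1],
    [50,-2,12,0,1],
    [50,-2,15,0,1],
  ],
)

```text
time: 28.75
tool_pos: [0.4926, 0.3213, 0.0374]
tool_rot: [0.069, 0.706, 0.07, -0.702]
contact_force: [7.6, 1.3, -1.8]
gripper_width: 0.636
```

Request:
play_rows(
  plan=[
    [0,0,3,0,1],
    [0,0,5,0,1],
    [0,0,7,0,1],
    [0,0,9,0,1],
    [0,0,9,0,1],
  ],
)

```text
time: 29.38
tool_pos: [0.4882, 0.3206, 0.04]
tool_rot: [0.068, 0.709, 0.07, -0.698]
contact_force: [12.8, 2.4, -1.6]
gripper_width: 0.63
```

Request:
play_rows(
  plan=[
    [0,0,1,0,1],
    [0,0,1,0,1],
    [0,0,-4,0,1],
    [0,0,-7,0,1],
    [-40,0,-7,0,1],
    [-100,0,-7,0,1],
    [-150,0,-7,0,1],
    [-150,0,-7,0,1],
  ],
)

```text
time: 30.38
tool_pos: [0.4903, 0.3214, 0.191]
tool_rot: [0.068, 0.706, 0.07, -0.702]
contact_force: [0.1, 0.2, -1.0]
gripper_width: 0.631
```

Run:
```python
from h import *
go((.63,.0605,.17),(.154,.988))
```

```text
shift [ 21.  283.2 -86. ] turn 0.351 j6 1.828 t 30.38
```

Request:
play_rows(
  plan=[
    [0,54,-16,0.07,1],
    [0,108,-32,0.14,1],
    [0,162,-48,0.21,1],
    [0,216,-65,0.28,1],
    [10,270,-81,0.33,1],
    [21,283,-86,0.351,1],
    [21,283,-86,0.351,1],
    [21,283,-86,0.351,1],
  ],
)

```text
time: 31.38
tool_pos: [0.6271, 0.0609, 0.1643]
tool_rot: [0.054, -0.704, 0.054, 0.706]
contact_force: [0.0, 0.4, -1.1]
gripper_width: 0.627
```

```bash
sed -i 's/k=abs(W)<.016;A/K0=(abs(W)<.016)\&(Z<.022)\&(Z>-.02);k=K0;A/; s/k=(abs(W)<.016)&(abs(r)/k=K0\&(abs(r)/' h.py
python3 - <<'E'
from h import *
inner(8);print(manip.state()['time'])
E
```

```text
tilt 0.421 dyaw 0.0 n 564 sd 0.0019 H0 0.0058
-0.024 24 0.0154 0.0044
-0.018 72 0.0123 0.0004
-0.012 91 0.0093 -0.002
-0.006 85 0.0075 0.0008
-0.0 91 0.0043 -0.0018
0.006 87 0.0019 -0.0008
0.012 94 -0.0007 0.0023
0.018 93 -0.0029 -0.0001
0.024 114 -0.0051 -0.0002
0.03 75 -0.0076 0.003
0.036 33 -0.0092 0.0018
31.775
```

```bash
cat > m.py <<'E'
from h import *
def mid(th,H0,up=4):
    f=load('side');tp=manip.state()['tool_pos']
    R=rot(f);o=f['origin'];h=np.array([.988,-.154,0]);w=np.array([.154,.988,0]);z=np.array([0,0,1.])
    n=np.cos(th)*h+np.sin(th)*z;u=-np.sin(th)*h+np.cos(th)*z;c0=tp+H0*h   # on back face
    c=R.T@(tp-o);pu,pv=f['cx']+f['fx']*c[0]/-c[2],f['cy']-f['fy']*c[1]/-c[2]
    x0,y0=int(pu)-30,int(pv)-30
    im=cv2.resize(f['img'][y0:y0+60,x0:x0+60],None,fx=up,fy=up,interpolation=cv2.INTER_CUBIC)
    hsv=cv2.cvtColor(im,cv2.COLOR_RGB2HSV);m=cv2.inRange(hsv,(74,70,30),(104,255,255))
    nl,l,st,_=cv2.connectedComponentsWithStats(m);m=l==1+st[1:,4].argmax();v,x=np.nonzero(m)
    U=(x+.5)/up-.5+x0;V=(v+.5)/up-.5+y0
    d=np.stack([(U-f['cx'])/f['fx'],-(V-f['cy'])/f['fy'],-np.ones(len(U))],-1)@R.T
    def cast(off): # plane off metres in front of back face -> coords (u,w) rel c0
        q=c0+off*n;X=o+d*(((q-o)@n)/(d@n))[:,None]-c0;return X@u,X@w
    ub,wb=cast(0.);uf,wf=cast(.012);k=uf.argmax();print('apex u,w (front)',uf.max().round(4),wf[uf>uf.max()-.0015].mean().round(4))
    for lo in np.arange(-.024,.024,.008):
        b=(wb>lo)&(wb<lo+.008);print(' w',lo.round(3),'bottom u',ub[b].min().round(4),'top',uf[b].max().round(4))
    print('w range',wb.min().round(4),wb.max().round(4))
    bot=np.median([ub[(wb>lo)&(wb<lo+.008)].min() for lo in np.arange(-.016,.016,.008)])
    um=(uf.max()-.062+bot)/2+.031;print('height',(uf.max()-bot).round(4))
    return c0+.006*n+um*u,tp
if __name__=='__main__':
    import sys
    M,tp=mid(float(sys.argv[1]),float(sys.argv[2]));print('mid',M.round(4),'mid-tcp',(M-tp).round(4))
    F=np.array([.6905,.0506,.1818]);print('F-mid',(F-M).round(4));go(tp+F-M,(.154,.988))
E
python3 m.py .421 .0058
```

```text
apex u,w (front) 0.031 -0.0012
 w -0.024 bottom u -0.0226 top 0.0131
 w -0.016 bottom u -0.0218 top 0.0209
 w -0.008 bottom u -0.0255 top 0.0287
 w 0.0 bottom u -0.0252 top 0.031
 w 0.008 bottom u -0.0254 top 0.0244
 w 0.016 bottom u -0.0268 top 0.0168
w range -0.0296 0.0297
height 0.0563
mid [0.6382 0.0584 0.1708] mid-tcp [ 0.01   -0.0016  0.005 ]
F-mid [ 0.0523 -0.0078  0.011 ]
shift [-11.   -0.4 -52.9] turn 0.0 j6 1.703 t 31.77
```

```bash
sed -i "s/(74,70,30)/(72,45,20)/; s/    U=(x+.5)/    im[cv2.morphologyEx(m.astype(np.uint8),4,np.ones((3,3)))>0]=255;cv2.imwrite('pics\/e.png',cv2.resize(im,(600,600),interpolation=0)[:,:,::-1])\n    U=(x+.5)/" m.py; python3 m.py .421 .0058
```

```text
apex u,w (front) 0.0312 -0.0017
 w -0.024 bottom u -0.0233 top 0.0131
 w -0.016 bottom u -0.0225 top 0.0223
 w -0.008 bottom u -0.027 top 0.0301
 w 0.0 bottom u -0.0277 top 0.0312
 w 0.008 bottom u -0.0279 top 0.0256
 w 0.016 bottom u -0.0295 top 0.0183
w range -0.0313 0.0308
height 0.0585
mid [0.6386 0.0583 0.1699] mid-tcp [ 0.0104 -0.0016  0.0042]
F-mid [ 0.0519 -0.0077  0.0119]
shift [-11.8  -0.4 -52.5] turn 0.0 j6 1.703 t 31.77
```

View pics/e.png

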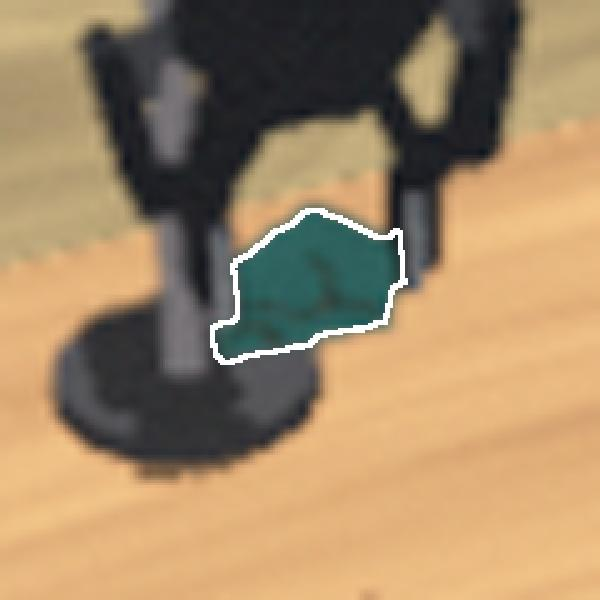

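```bash
python3 - <<'E'
from h import *
inner(6)
f=load('side');C=cloud(f);tp=manip.state()['tool_pos'];print(tp)
hsv=cv2.cvtColor(f['img'],cv2.COLOR_RGB2HSV);m=cv2.inRange(hsv,(72,45,20),(104,255,255))>0
m&=np.linalg.norm(C-tp,axis=2)<.06
v,u=np.nonzero(m)
for r in sorted(set(v)): k=v==r;print(r,u[k].min(),u[k].max(),(C[r,u[k]]-tp)[:,2].mean().round(4),(C[r,u[k]]-tp)[:,2].max().round(4))
E
python3 m.py .421 .0055
```

```text
tilt 0.397 dyaw 0.011 n 427 sd 0.0018 H0 0.0041
-0.024 13 0.0146 0.0032
-0.018 63 0.0106 0.0003
-0.012 66 0.008 0.0008
-0.006 63 0.0048 0.0016
-0.0 78 0.0029 -0.0003
0.006 58 0.0003 0.002
0.012 74 -0.0023 -0.0002
0.018 71 -0.0045 0.0008
0.024 96 -0.006 0.0039
0.03 73 -0.0071 0.0011
0.036 20 -0.0097 0.0014
[0.62822533 0.05944978 0.16530741]
173 244 246 0.0375 0.0387
174 243 248 0.0348 0.0376
175 242 250 0.0316 0.0345
176 234 253 0.0259 0.0341
177 239 253 0.0224 0.0304
178 238 253 0.0169 0.0236
179 238 253 0.0128 0.0201
180 238 254 0.0071 0.0164
181 238 252 0.0026 0.0106
182 238 252 -0.0019 0.0031
183 238 252 -0.0063 0.0022
184 236 251 -0.0118 -0.0053
185 236 245 -0.0134 -0.0061
186 236 241 -0.017 -0.013
apex u,w (front) 0.0323 -0.001
 w -0.024 bottom u -0.0225 top 0.0137
 w -0.016 bottom u -0.0224 top 0.0216
 w -0.008 bottom u -0.0261 top 0.0307
 w 0.0 bottom u -0.0283 top 0.0323
 w 0.008 bottom u -0.0277 top 0.0276
 w 0.016 bottom u -0.0289 top 0.0189
w range -0.0317 0.0312
height 0.0592
mid [0.638  0.0579 0.1702] mid-tcp [ 0.0098 -0.0015  0.0049]
F-mid [ 0.0525 -0.0073  0.0116]
shift [-11.6  -0.9 -53. ] turn -0.001 j6 1.703 t 32.08
```

Request:
play_rows(
  plan=[
    [-5,0,-10,0,1],
    [-9,0,-22,0,1],
    [-9,-1,-34,0,1],
    [-9,-1,-44,0,1],
    [-9,-1,-50,0,1],
    [-9,-1,-54,0,1],
    [-9,-1,-54,0,1],
    [-9,-1,-54,0,1],
  ],
)

```text
time: 33.08
tool_pos: [0.6815, 0.0522, 0.1742]
tool_rot: [0.055, -0.705, 0.055, 0.705]
contact_force: [-0.5, 0.3, -1.2]
gripper_width: 0.628
```

```bash
python3 - <<'E'
from h import *
inner(8);s=manip.state();print(s['tool_pos'],s['time'],s['gripper_width'])
for n in('top','side'):
    f=avg(n,3);C,I,b,g,ge=camview(f);c,nn,p=fit(C[ge]);print(n,c.round(4),nn.round(4),len(p))
    cv2.imwrite('pics/f_%s.png'%n,f['img'][:,:,::-1])
a=cv2.resize(cv2.imread('pics/f_side.png')[110:210,200:300],(500,500),interpolation=2);b=cv2.resize(cv2.imread('pics/f_top.png'),(300,225))
o=np.zeros((500,800,3),np.uint8);o[:,:500]=a;o[:225,500:]=b
o[230:430,500:]=cv2.resize(cv2.imread('pics/f_side.png')[215:295,140:260],(300,200),interpolation=2);cv2.imwrite('pics/g.png',o)
E
python3 m.py .41 .005
```

```text
tilt 0.404 dyaw -0.021 n 551 sd 0.0018 H0 0.0045
-0.024 25 0.014 -0.0047
-0.018 76 0.0106 0.0006
-0.012 85 0.0079 -0.0004
-0.006 78 0.0055 -0.0002
-0.0 94 0.0038 0.0006
0.006 85 0.001 -0.0001
0.012 99 -0.0019 0.0008
0.018 95 -0.0041 0.0003
0.024 120 -0.0065 0.0021
0.03 83 -0.0077 0.003
0.036 31 -0.0084 0.0007
[0.68165424 0.05211442 0.17433833] 33.475 0.63255671091743
top [0.8332 0.0287 0.2679] [-0.3912  0.0508  0.9189] 358
side [0.8343 0.0448 0.2672] [-0.3876  0.0617  0.9198] 23
apex u,w (front) 0.0326 -0.001
 w -0.024 bottom u -0.0218 top 0.0135
 w -0.016 bottom u -0.0213 top 0.0225
 w -0.008 bottom u -0.0218 top 0.0299
 w 0.0 bottom u -0.0216 top 0.0326
 w 0.008 bottom u -0.0221 top 0.0282
 w 0.016 bottom u -0.0241 top 0.0208
w range -0.0322 0.0286
height 0.0543
mid [0.69   0.0509 0.1817] mid-tcp [ 0.0082 -0.0013  0.0074]
F-mid [ 0.0005 -0.0003  0.0001]
shift [-0.1  0.2 -0.6] turn -0.001 j6 1.694 t 33.77
```

View pics/g.png

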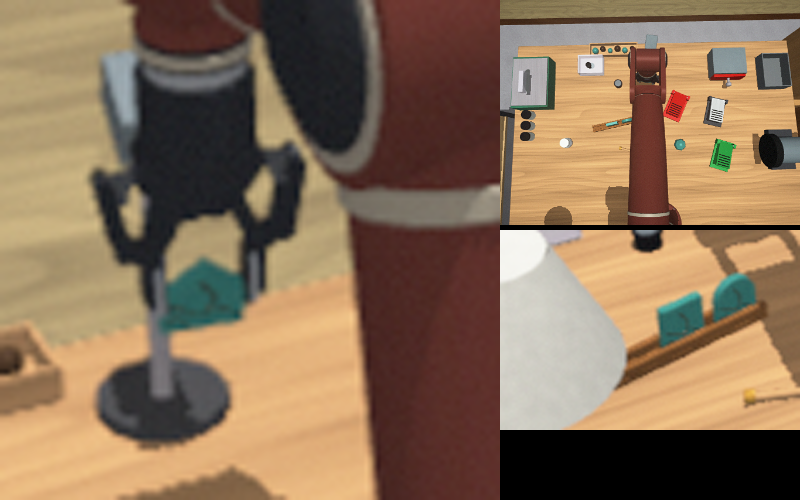

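The picture shows the slab upright-tilted in front of the lens. The two other slabs are still in place and the camera is undisturbed. The position residual is under 1 mm by my estimate, so I'm handing in after a short settle.

Request:
play_rows(
  plan=[
    [0,0,0,0,1],
    [0,0,0,0,1],
    [0,0,0,0,1],
    [0,0,0,0,1],
  ],
)

```text
time: 34.28
tool_pos: [0.6817, 0.0521, 0.1743]
tool_rot: [0.055, -0.705, 0.055, 0.705]
contact_force: [0.2, -0.2, -0.4]
gripper_width: 0.632
```

Run:
```python
from h import *
s=manip.state();print(s['time'],s['tool_pos'],s['gripper_width'],abs(s['joint_vel']).max());print(manip.job_done())
```

```text
34.275 [0.68171383 0.05212232 0.17431189] 0.6322012943686813 0.0017888672063429603
the job is handed in; nothing more can be done
None
```

I pressed the pedal to its stop and let it spring back. The gabled slab is now held in front of the lens, and I handed the job in at 34.3 s.

**Pedal:** the pad stopped at 33.4 mm while the force rose to 25 N. A look afterwards showed the plate back at its rest slope.

**Slab:** the tool can only point straight down, so it cannot tilt the slab itself.
1. I gripped the slab by its faces and shifted it 22 mm outward along the rail.
2. I gripped it again by its side edges.
3. I tilted it in the grip by pushing its lower part against the rail in four passes. The highest force I read was about 14 N.

**Last checks:**

| Check | Slab | Lens |
|---|---|---|
| Tilt (rad) | 0.40–0.42 | 0.41 |
| Yaw (rad) | within about 0.02 of the lens | 0.155 |

- **Position:** the middle of the slab measured within 1 mm of the focus point.
- **Stillness:** the arm was still and the grip was holding.
- **Surroundings:** the camera head's tilt and the other two slabs looked unchanged.

**Disagreement:** the slab's height in the grip is less certain. Estimates from the outline, the depth readings and the grasp geometry differ by a few millimetres. I took about the middle, so it could be around 3 mm off vertically.

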